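Shut off the guarded gas levers

ROBOT

A 6-joint arm with a two-finger parallel gripper is mounted at the origin on the work surface. World frame = base frame: x ahead of the robot, y to its left, z up, the work surface at z = 0. Lengths are in mm, angles in rad, forces in N, time in s.
With the tool pointing down it reaches from about 350 to 975 mm from the base axis. Payload 7.1 kg.
Tool frame: the origin (TCP) lies between the finger pads; the fingertips stand 19 mm ahead of it and the grasp point (between the pads) is the TCP (ctrl.finger_overhang is the distance from the TCP to the fingertips, in mm); z points along the fingers, y is the line along which they close (so a half turn about z gives the same grasp; the last joint's range is limited). The gripper opens to 88 mm and grips with 3 to 60 N. Pads are 20 mm wide; open, the fingers measure 115 mm over their backs; the gripper's body (75 mm by 178 mm) begins 61 mm behind the grasp point.
Start: joints at [-1.31, 0.423, 1.63, -0, 1.089, -0.019], TCP at [172.621, -600.672, 241.675] pointing down, gripper open.
Joint ranges: [-3, 3], [-0.9, 2.11], [0.09, 2.58], [-1.31, 4.45], [0.11, 2.69], [-2.54, 2.54]. Speed limits (rad/s): [2.39, 2.39, 3.01, 3.14, 3.14, 3.14].

INTERFACE

Orientations are given as a rotation vector (axis times angle).
In Python, from workcell import ctrl gives the robot as it stands. The module is installed in compiled form; this text tells all that it offers.
- The arm moves only by the tool arm_command, never from a script. Its argument "rows" is one flat list of numbers, 7 for each row, row after row: the turn, a rotation vector about the tool's x, y, z scaled (see below), then the shift along the tool's x, y, z scaled (see below), then the opening, from -1 (shut) to 1 (fully open). A call has 1 to 5 rows; each row is the pose to reach, as a shift and turn from the pose commanded when the call began, along the tool's axes at that moment, turning the shorter way round; what a row does not reach only later rows make up. The controller multiplies each number of a shift by 80 mm and each number of a turn by 180 degrees. A row lasts 1/10 s, in which the tool goes at most 50 mm and 8.59 degrees, less where a joint would pass 70% of its speed; a pose out of reach is approached as far as the arm can. A call with a number of a shift or a turn outside -1 to 1 is refused whole. A call with a gripper value outside its range is refused whole. The fingers move at their own pace and stop on an object; the grip force is fixed at half the most. Time passes only in rows, so rows that repeat a pose let the fingers close. It gives the time, the measured TCP pose, the force, the opening and the grip force at its end, in the units of the state.
- ctrl.get_obs(): the state, without advancing time (a new reading comes with each control period).
- ctrl.get_image(name): name is "scene" or "top" or "wrist"; returns (picture, depth): 400x640x3 uint8, red, green, blue; 400x640 float32, mm along the optical axis (not along the pixel's ray), 0 where there is no reading.
- ctrl.camera_params(name): a dict with "camera_matrix" (3x3 intrinsics, pixels), "world_to_cam" (4x4, takes a point from world to camera coordinates); the wrist camera has in their place "tool_from_camera" (4x4, takes a point from camera to tool coordinates, whose origin is the TCP and whose axes are the flange's). Camera axes: x right, y down, z forward; pixel columns grow to the right and rows downward; lengths in mm; the calibration is good to about 2 mm. A picture is of the moment at which its call begins: read the wrist's pose just before it. camera_params takes no time and is no camera call.
- ctrl.close_job(): hands the job in; it is judged then, once.
The state is a dict: "t": time; "qpos": joint angles; "qvel": joint speeds; "joint_torque": joint torques, N m; "ee_pos": TCP position; "orientation": TCP orientation; "ft_force": force on the tool from outside, world axes, zero at the start; "moment": the same for the moment, N m; "width": finger opening in mm; "grasp_force": force on a finger pad.
Only numpy, scipy, OpenCV 4.12 (cv2) and the standard library are available. Lean on these libraries where they do the work, as an engineer would, in place of code of your own. Each camera call takes 0.05 s, during which the arm holds its last target. There are 200 camera calls.

TASK

Shut off the gas on the lab bench: reach down through the window of each guard with closed fingers and press the lever inside fully down, first the one with the round pad, then the one with the crossbar. Do not touch the guards, and leave the jar, bottle and beaker standing where they are.

Things in the scene. Friction and masses are not known exactly. Their poses are not given: they have to be found in the camera images.
- round_lever (a joint): push-down lever with a round end pad (flat disc 36 mm across): 0 rad = raised (gas on), 0.40 = fully down on its stop (off); starts at 0 to 0.08. Hinge 54 mm towards the guard's +x from the window centre, 31 mm below its top face; the lever reaches 55 mm from it towards the guard's -x. About 4 N down on its end moves it; it stays where left
- bar_lever (a joint): push-down lever with a crossbar end (flat bar 22 mm along the lever, 56 mm across it): 0 rad = raised (gas on), 0.40 = fully down on its stop (off); starts at 0 to 0.08. Hinge 54 mm towards the guard's +x from the window centre, 31 mm below its top face; the lever reaches 55 mm from it towards the guard's -x. About 4 N down on its end moves it; it stays where left
- round_pad (a point): centre of the top face of the round pad (disc 36 mm across, 8 mm thick, dark steel); moves with the lever: raised 15 mm below the guard's top face, fully down 37 mm below it (88 mm above the bench); always within 2 mm of the window's centre seen from above, nothing in between
- bar_pad (a point): centre of the top face of the crossbar (22 mm by 56 mm, 8 mm thick, dark steel); moves with the lever: raised 15 mm below the guard's top face, fully down 37 mm below it (88 mm above the bench); always within 2 mm of the window's centre seen from above, nothing in between
- round_guard: steel guard over the round-pad lever, fixed; not to be touched. Origin on the bench under the window centre, z up, turned up to 0.4 rad. Level top frame 116 mm (own x) by 124 mm (own y), 5 mm thick, top face 125 mm above the bench; window 72 mm (own x) by 80 mm (own y) in its middle. Corner posts, side bars, white base plate 150 x 150 x 12 mm
- bar_guard: steel guard over the crossbar lever, fixed; not to be touched. Origin on the bench under the window centre, z up, turned up to 0.4 rad. Level top frame 116 mm (own x) by 124 mm (own y), 5 mm thick, top face 125 mm above the bench; window 72 mm (own x) by 80 mm (own y) in its middle. Corner posts, side bars, white base plate 150 x 150 x 12 mm
- jar: small glass jar, 28 mm across, 55 mm tall, standing between the two guards; origin at the centre of its underside. Bystander, to be left alone
- reagent: amber glass bottle, 64 mm across, 130 mm tall, standing beyond the guards; origin at the centre of its underside. Bystander, to be left alone
- beaker: open glass beaker, 68 mm across, 85 mm tall, standing beyond the guards; origin at the centre of its underside. Bystander, to be left alone
There are look-alikes about, which are no part of the job. What is shaped like the part that bears bar_lever but blue is not meant. What is shaped like the part that bears round_lever but turquoise is not meant.

How it is judged (in metres and radians):
On the way, in this order (a step that is already met when the one before it is completed fails the run):
1. the round-pad lever is fully down while the crossbar lever is still up (value of joint round_lever above 0.35 rad and value of joint bar_lever below 0.15 rad), for 0.1 s.
2. the crossbar lever is fully down as well (value of joint each of round_lever, bar_lever above 0.35 rad), for 0.1 s.
At the end, for the whole second after the job is handed in: Both levers are fully down (within 0.05 rad, about 3 mm, of the stop), the round-pad one first; jar, bottle and beaker stand upright within 20 mm of where they were (all of step 2 and angle between each of jar, reagent, beaker's own z axis and vertical below 0.15 rad and distance of each of jar, reagent, beaker from where it was at the start of the episode below 0.02 m); the robot touches nothing.
It fails at once if the robot touches the guard of the round-pad lever (contact force between any of the fingers, the arm and round_guard above 0.3 N).
It fails at once if the robot touches the guard of the crossbar lever (contact force between any of the fingers, the arm and bar_guard above 0.3 N).
It fails at once if the jar is pushed, tipped or lifted (moved more than 20 mm) (distance of jar from where it was at the start of the episode above 0.02 m).
It fails at once if the bottle is pushed, tipped or lifted (moved more than 20 mm) (distance of reagent from where it was at the start of the episode above 0.02 m).
It fails at once if the beaker is pushed, tipped or lifted (moved more than 20 mm) (distance of beaker from where it was at the start of the episode above 0.02 m).
It also fails if it takes over 45 s, if anything falls off the work surface, if the arm or the gripper's body presses on something with over 40 N, if the wrist force passes 120 N, or if a joint passes its speed limit or range.

## Working session

There is one attempt and no reset: what is moved stays moved. The work goes in short steps, Python scripts to look and compute and a tool call to move; the robot and the scene stay as the last step left them, time stands still between calls to the robot, and variables do not carry over. Pictures are saved under pics/ and viewed, at most 10 in all, crops included, and the job is handed in when it is done.

Besides the shell and the picture viewer there is one more tool, called after "Emit:" as name(argument=value, ...), one argument or row to a line, values as JSON. arm_command: Moves the arm, as the interface text tells. Shifts and turns lie within -1 to 1; 1 stands for 80 mm of shift or 180 degrees of turn. Its arguments: {"type":"object","properties":{"rows":{"type":"array","items":{"type":"number"}}},"required":["rows"]}

```bash
mkdir -p pics; python3 - <<'E'
from workcell import ctrl
import cv2,numpy as np
o=ctrl.get_obs();print(o['t'],o['ee_pos'],o['orientation'],o['width'])
for n in("scene","top"):
    im,d=ctrl.get_image(n);np.savez(f'{n}.npz',im=im,d=d);cv2.imwrite(f'pics/{n}.png',im[...,::-1])
    p=ctrl.camera_params(n);print(n,p['camera_matrix'].tolist(),np.round(p['world_to_cam'],3).tolist())
E
```

```text
0.0 [ 172.48888535 -600.17935545  240.90766501] [-3.10940840e+00 -4.37836337e-01  2.73634770e-04] 87.56842630294209
scene [[435.923051911887, 0.0, 320.17106833262295], [0.0, 435.923051911887, 205.3479609145269], [0.0, 0.0, 1.0]] [[-0.414, 0.91, 0.001, 248.006], [0.58, 0.265, -0.77, -237.851], [-0.701, -0.318, -0.638, 1622.067], [0.0, 0.0, 0.0, 1.0]]
top [[480.33260235593104, 0.0, 321.2728847644232], [0.0, 480.33260235593104, 193.56319695976808], [0.0, 0.0, 1.0]] [[-0.086, -0.996, 0.0, -6.412], [-0.972, 0.083, -0.221, 535.088], [0.221, -0.019, -0.975, 1163.118], [0.0, 0.0, 0.0, 1.0]]
```

View pics/top.png

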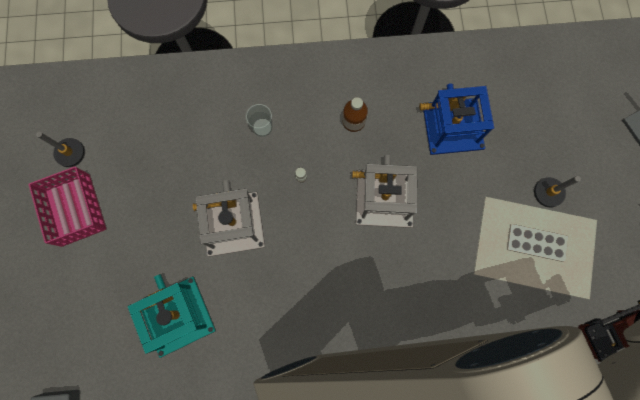

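View pics/scene.png

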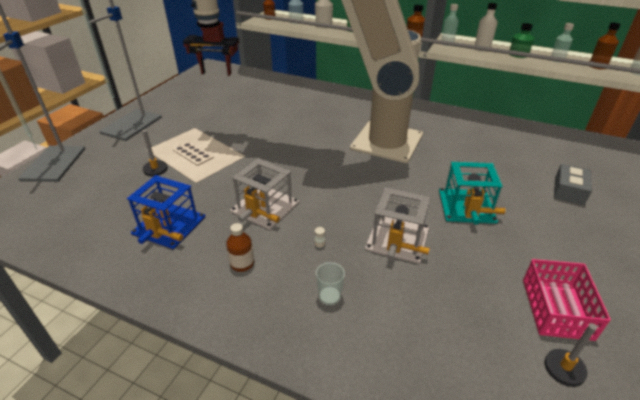

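Four guards appear in the top view. The steel one at (225,215) has a round pad and the steel one at (390,190) has a crossbar. The blue one at (460,115) and the turquoise one at (170,315) are look-alikes. The plain steel pair fits the description. The jar is at (300,174), the bottle at (355,112) and the beaker at (260,120). Next I'll fit the frames from depth and check an enlarged crop.

```bash
cat > h.py <<'E'
import numpy as np,cv2
def cloud(d,K,T):  # T cam->world
    v,u=np.mgrid[:d.shape[0],:d.shape[1]]
    p=np.stack([(u-K[0,2])/K[0,0]*d,(v-K[1,2])/K[1,1]*d,d],-1)
    return p@T[:3,:3].T+T[:3,3]
def report(P,c,R=100):
    near=np.hypot(P[...,0]-c[0],P[...,1]-c[1])<R
    f=near&(P[...,2]>117)&(P[...,2]<133)
    r=cv2.minAreaRect(P[f][:,:2].astype(np.float32)); 
    print('frame',np.round(r,1) if 0 else r,'z',np.median(P[f][:,2]),f.sum())
    q=np.array(r[0]); pd=(np.hypot(P[...,0]-q[0],P[...,1]-q[1])<25)&(P[...,2]>80)&(P[...,2]<117)
    print('pad mean',P[pd].mean(0),pd.sum())
    return f,pd
E
python3 - <<'E'
from h import *
from workcell import ctrl
z=np.load('top.npz');p=ctrl.camera_params('top')
P=cloud(z['d'],p['camera_matrix'],np.linalg.inv(p['world_to_cam']))
for u,v in((225,215),(390,190)):
    c=P[v,u];print('seed',c);report(P,c)
for n,u,v in(('jar',300,174),('bottle',357,103),('beaker',260,125),('bench',300,220)):print(n,P[v,u])
im=z['im'][95:265,180:500,::-1];cv2.imwrite('pics/c.png',cv2.resize(im,None,fx=2.5,fy=2.5,interpolation=2))
E
```

```text
seed [489.23779881 185.94975951 105.00300949]
frame ((484.9684143066406, 185.8665771484375), (117.02400970458984, 124.18556213378906), 4.355417251586914) z 123.78901019473756 1522
pad mean [485.64362362 185.59330505 105.63815205] 190
seed [ 516.69941311 -219.94771107  105.9374937 ]
frame ((519.0126953125, -219.73388671875), (123.48976135253906, 117.75179290771484), 82.16748046875) z 123.54537730636002 1455
pad mean [ 520.84439708 -219.71664891  107.02267839] 205
jar [589.86544949  -1.98863703  55.42215366]
bottle [ 742.26037723 -160.21302562  126.53083162]
beaker [751.91474784  98.17729598   5.90341938]
bench [479.74288144   8.80500627  -0.80600913]
```

View pics/c.png

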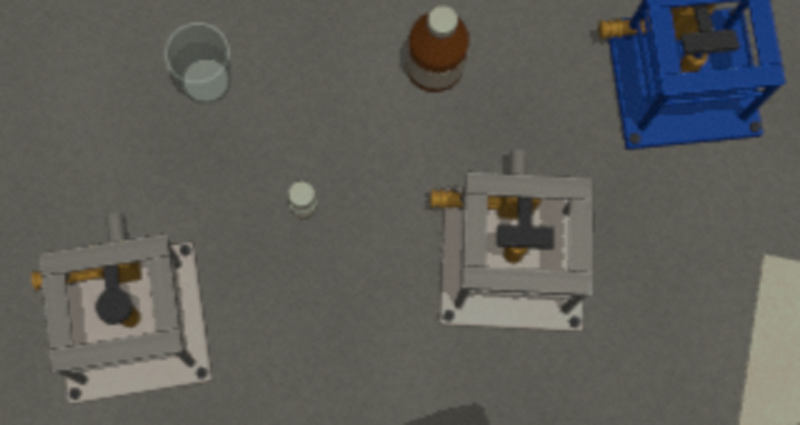

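The crop shows, in crop pixels, the plain steel guard at left with the round disc at (115,305), and the plain steel guard in the middle with the crossbar at (525,237). Blue is a decoy. The fitted frames measure 117x124 mm at z≈124, which matches the given sizes. The round guard is at (485,186) with yaw 4°, and the bar guard is at (519,-220) with yaw -8°. I'll shut the fingers and travel at TCP z≈240.

Emit:
arm_command(
  rows=[0,0,0,1,-1,0,-1,0,0,0,1,-1,0,-1,0,0,0,1,-1,0,-1],
)

```text
t: 0.4
ee_pos: [228.3, -497.6, 240.9]
orientation: [-3.107, -0.44, 0.0]
ft_force: [-0.9, -1.1, 0.7]
width: 67.3
grasp_force: 0.0
```

Emit:
arm_command(
  rows=[0,0,0,1,-1,0,-1,0,0,0,1,-1,0,-1,0,0,0,1,-1,0,-1],
)

```text
t: 0.7
ee_pos: [283.0, -399.4, 241.3]
orientation: [-3.108, -0.441, 0.001]
ft_force: [-0.0, -0.9, 0.0]
width: 43.5
grasp_force: 0.0
```

Emit:
arm_command(
  rows=[0,0,0,1,-1,0,-1,0,0,0,1,-1,0,-1,0,0,0,1,-1,0,-1],
)

```text
t: 1.0
ee_pos: [338.0, -301.3, 241.6]
orientation: [-3.11, -0.442, 0.0]
ft_force: [-0.2, -0.3, -0.2]
width: 19.4
grasp_force: 0.0
```

Emit:
arm_command(
  rows=[0,0,0,1,-1,0,-1,0,0,0,1,-1,0,-1,0,0,0,1,-1,0,-1],
)

```text
t: 1.3
ee_pos: [393.4, -202.9, 241.9]
orientation: [3.11, 0.442, 0.001]
ft_force: [-0.8, -0.8, 0.2]
width: 0.8
grasp_force: 0.0
```

Emit:
arm_command(
  rows=[0,0,0,1,-1,0,-1,0,0,0,1,-1,0,-1,0,0,0,1,-1,0,-1],
)

```text
t: 1.6
ee_pos: [448.7, -104.0, 241.9]
orientation: [3.11, 0.442, 0.002]
ft_force: [-0.0, -0.0, 0.4]
width: 0.6
grasp_force: 0.0
```

Emit:
arm_command(
  rows=[0,0,0,1,-1,0,-1,0,0,0,1,-1,0,-1,0,0,0,1,-1,0,-1],
)

```text
t: 1.9
ee_pos: [503.8, -5.1, 241.8]
orientation: [3.11, 0.442, 0.003]
ft_force: [-0.3, -0.7, 1.0]
width: 0.5
grasp_force: 0.0
```

Emit:
arm_command(
  rows=[0,0,0,0.4,-1,0,-1,0,0,0,0.4,-1,0,-1,0,0,0,0.4,-1,0,-1,0,0,0,0.4,-1,0,-1],
)

```text
t: 2.3
ee_pos: [510.1, 78.0, 241.4]
orientation: [3.11, 0.44, -0.001]
ft_force: [0.4, -0.5, -0.4]
width: 0.1
grasp_force: 0.0
```

Emit:
arm_command(
  rows=[0,0,0,0.06,-0.7,0,-1,0,0,0,0.06,-0.7,0,-1,0,0,0,0.06,-0.7,0,-1],
)

```text
t: 2.6
ee_pos: [499.1, 133.2, 241.6]
orientation: [3.11, 0.439, -0.0]
ft_force: [0.5, 0.2, -0.8]
width: 0.5
grasp_force: 0.0
```

Emit:
arm_command(
  rows=[0,0,0,0,-0.69,0,-1,0,0,0,0,-0.69,0,-1,0,0,0,0,-0.69,0,-1,0,0,0,0,-0.69,0,-1],
)

```text
t: 3.0
ee_pos: [484.3, 185.7, 241.7]
orientation: [3.11, 0.437, -0.0]
ft_force: [0.1, 0.0, -0.1]
width: 0.4
grasp_force: 0.0
```

```bash
cat > w.py <<'E'
from h import *
from workcell import ctrl
import sys
from scipy.spatial.transform import Rotation as R
o=ctrl.get_obs();im,d=ctrl.get_image('wrist');p=ctrl.camera_params('wrist')
T=np.eye(4);T[:3,:3]=R.from_rotvec(o['orientation']).as_matrix();T[:3,3]=o['ee_pos']
P=cloud(d,p['camera_matrix'],T@p['tool_from_camera']);P[d==0]=-999
print(o['t'],o['ee_pos'],o['orientation']);print(p['tool_from_camera'].round(2).tolist())
try: report(P,eval(sys.argv[2]))
except Exception as e: print(e)
cv2.imwrite(f'pics/{sys.argv[1]}.png',im[...,::-1])
E
python3 w.py w1 '(485,186)'
```

```text
3.0 [484.3034428  185.65543852 241.65265355] [ 3.11039576e+00  4.37125328e-01 -1.54971832e-04]
[[-0.0, -0.96, -0.28, 77.42], [1.0, -0.0, -0.0, -1.1], [-0.0, -0.28, 0.96, -143.11], [0.0, 0.0, 0.0, 1.0]]
frame ((486.3541259765625, 187.32318115234375), (116.2691879272461, 124.492919921875), 4.425623416900635) z 124.94856201679679 11830
pad mean [489.01687481 187.86391477 106.47622064] 1449
```

View pics/w1.png

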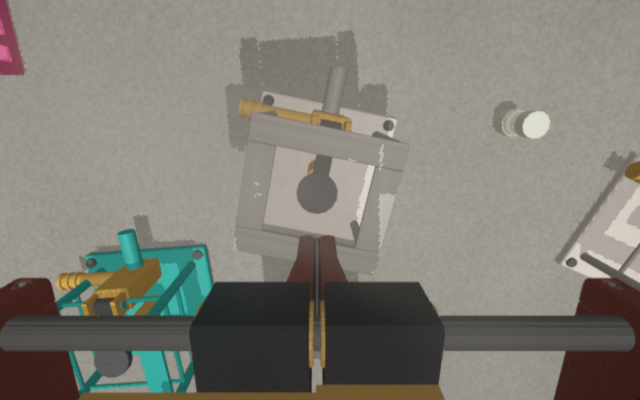

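The wrist view shows the round disc at (317,193) inside the steel guard, with the jar well clear at (525,124). The wrist fit (486,187) agrees with the top fit to within 2 mm, so I'll descend.

Emit:
arm_command(
  rows=[0,0,0,0,0,0.5,-1,0,0,0,0,0,1,-1,0,0,0,0,0,1,-1],
)

```text
t: 3.35
ee_pos: [481.1, 184.7, 157.6]
orientation: [3.109, 0.436, -0.014]
ft_force: [-0.1, -0.2, -0.9]
width: 0.5
grasp_force: 0.0
```

Emit:
arm_command(
  rows=[0,0,0,0,0,0.2,-1,0,0,0,0,0,0.35,-1,0,0,0,0,0,0.45,-1,0,0,0,0,0,0.5,-1],
)

```text
t: 3.75
ee_pos: [484.0, 186.8, 121.9]
orientation: [3.111, 0.438, -0.001]
ft_force: [-2.2, -1.4, 2.7]
width: 0.5
grasp_force: 1.6
```

Emit:
arm_command(
  rows=[0,0,0,0,0,0.03,-1,0,0,0,0,0,0.06,-1,0,0,0,0,0,0.09,-1,0,0,0,0,0,0.09,-1],
)

```text
t: 4.15
ee_pos: [484.0, 187.2, 114.5]
orientation: [3.111, 0.438, 0.0]
ft_force: [-0.6, -0.3, 2.2]
width: 0.3
grasp_force: 0.9
```

Contact is made and the lever is moving at about 3 N. I'll continue to the stop at TCP z≈107 in small steps.

Emit:
arm_command(
  rows=[0,0,0,0,0,0.03,-1,0,0,0,0,0,0.05,-1,0,0,0,0,0,0.05,-1],
)

```text
t: 4.45
ee_pos: [484.2, 187.2, 110.4]
orientation: [-3.111, -0.438, -0.001]
ft_force: [-0.7, -1.4, 2.6]
width: 0.3
grasp_force: 1.2
```

Emit:
arm_command(
  rows=[0,0,0,0,0,0.02,-1,0,0,0,0,0,0.03,-1,0,0,0,0,0,0.03,-1],
)

```text
t: 4.75
ee_pos: [484.3, 187.2, 108.4]
orientation: [-3.111, -0.438, -0.001]
ft_force: [-2.3, -2.0, 7.6]
width: 0.7
grasp_force: 4.1
```

Emit:
arm_command(
  rows=[0,0,0,0,0,0.02,-1,0,0,0,0,0,0.02,-1,0,0,0,0,0,0.02,-1],
)

```text
t: 5.05
ee_pos: [484.4, 187.3, 107.9]
orientation: [-3.111, -0.438, -0.002]
ft_force: [-7.1, -3.4, 20.0]
width: 0.5
grasp_force: 10.7
```

```bash
python3 -c "
from workcell import ctrl
o=ctrl.get_obs();print(o['ft_force'],o['ee_pos'])"
```

```text
[-7.1251264  -3.40176671 19.95562633] [484.38096882 187.31372467 107.94189521]
```

The stop is reached: 20 N with no further motion at tip z≈89. I'll retract straight up and check.

Emit:
arm_command(
  rows=[0,0,0,0,0,-0.3,-1,0,0,0,0,0,-0.8,-1,0,0,0,0,0,-1,-1],
)

```text
t: 5.35
ee_pos: [485.5, 187.8, 189.1]
orientation: [-3.11, -0.438, -0.007]
ft_force: [0.1, 0.2, -0.4]
width: 0.5
grasp_force: 0.0
```

Emit:
arm_command(
  rows=[0,0,0,0,0,-0.7,-1,0,0,0,0,0,-0.7,-1,0,0,0,0,0,-0.7,-1],
)

```text
t: 5.65
ee_pos: [485.1, 187.6, 243.9]
orientation: [-3.11, -0.438, -0.006]
ft_force: [0.1, 0.6, -1.3]
width: 0.6
grasp_force: 0.0
```

```bash
python3 w.py w2 '(486,187)'
```

```text
5.65 [485.10303415 187.61294518 243.9288465 ] [-3.10993719 -0.4379426  -0.00647482]
[[-0.0, -0.96, -0.28, 77.42], [1.0, -0.0, -0.0, -1.1], [-0.0, -0.28, 0.96, -143.11], [0.0, 0.0, 0.0, 1.0]]
frame ((486.3692321777344, 187.3321533203125), (116.44046020507812, 124.55616760253906), 4.350743770599365) z 124.9305678067065 11564
pad mean [489.08975177 187.92012714  88.35613656] 1229
```

The round pad is now at 88.4 mm, so it is fully down. Moving on to the crossbar guard.

Emit:
arm_command(
  rows=[0,0,0,-0.2,1,0,-1,0,0,0,-0.2,1,0,-1,0,0,0,-0.2,1,0,-1],
)

```text
t: 6.0
ee_pos: [489.6, 103.1, 240.3]
orientation: [3.111, 0.434, -0.006]
ft_force: [0.1, 0.4, 0.6]
width: 0.4
grasp_force: 0.0
```

Emit:
arm_command(
  rows=[0,0,0,-0.2,1,0,-1,0,0,0,-0.2,1,0,-1,0,0,0,-0.2,1,0,-1],
)

```text
t: 6.3
ee_pos: [496.8, 22.4, 240.8]
orientation: [3.111, 0.434, -0.004]
ft_force: [0.1, -0.1, 0.1]
width: 0.3
grasp_force: 0.0
```

Emit:
arm_command(
  rows=[0,0,0,-0.2,1,0,-1,0,0,0,-0.2,1,0,-1,0,0,0,-0.2,1,0,-1],
)

```text
t: 6.6
ee_pos: [504.0, -58.5, 241.1]
orientation: [-3.111, -0.434, 0.003]
ft_force: [-0.7, 0.5, -0.4]
width: 0.5
grasp_force: 0.0
```

Emit:
arm_command(
  rows=[0,0,0,-0.2,1,0,-1,0,0,0,-0.2,1,0,-1,0,0,0,-0.2,1,0,-1],
)

```text
t: 6.9
ee_pos: [511.1, -139.4, 241.3]
orientation: [-3.111, -0.434, 0.002]
ft_force: [-0.9, 0.2, -0.3]
width: 0.1
grasp_force: 0.0
```

Emit:
arm_command(
  rows=[0,0,0,-0.2,1,0,-1,0,0,0,-0.2,1,0,-1,0,0,0,-0.2,1,0,-1,0,0,0,-0.2,1,0,-1],
)

```text
t: 7.3
ee_pos: [517.3, -217.9, 241.4]
orientation: [-3.109, -0.437, 0.002]
ft_force: [0.3, 0.3, 0.4]
width: 0.6
grasp_force: 0.0
```

```bash
python3 w.py w3 '(519,-220)'
```

```text
7.3 [ 517.2583705  -217.94904986  241.38657097] [-3.10924936e+00 -4.36923584e-01  2.39121570e-03]
[[-0.0, -0.96, -0.28, 77.42], [1.0, -0.0, -0.0, -1.1], [-0.0, -0.28, 0.96, -143.11], [0.0, 0.0, 0.0, 1.0]]
frame ((520.4869995117188, -218.75474548339844), (124.34971618652344, 115.96682739257812), 82.08795928955078) z 124.92702029266755 11714
pad mean [ 524.12355714 -219.05165754  108.64256694] 1706
```

View pics/w3.png

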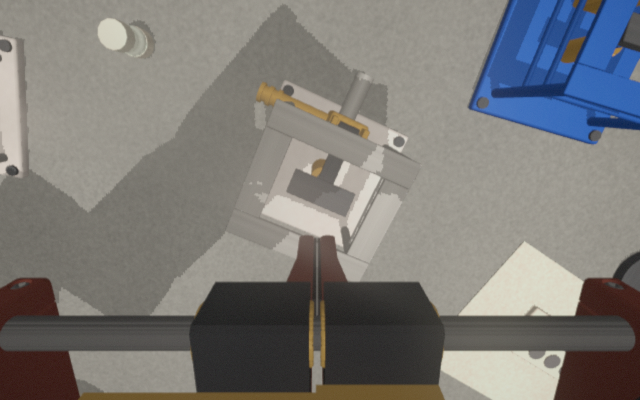

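The wrist view shows the crossbar at (320,190) in the plain steel guard. Blue is away at the upper right and the jar is clear at (120,36). The centre fits at (520,-219), within 3 mm of the tool. Descending.

Emit:
arm_command(
  rows=[0,0,0,0.02,0,0.5,-1,0,0,0,0.02,0,1,-1,0,0,0,0.02,0,1,-1],
)

```text
t: 7.65
ee_pos: [515.7, -215.5, 157.9]
orientation: [-3.105, -0.44, 0.013]
ft_force: [-0.3, -0.1, -0.3]
width: 0.3
grasp_force: 0.0
```

Emit:
arm_command(
  rows=[0,0,0,0,0,0.2,-1,0,0,0,0,0,0.35,-1,0,0,0,0,0,0.45,-1,0,0,0,0,0,0.5,-1],
)

```text
t: 8.05
ee_pos: [518.9, -218.4, 122.7]
orientation: [-3.11, -0.439, 0.001]
ft_force: [-1.3, 1.1, 3.3]
width: 0.7
grasp_force: 1.7
```

Emit:
arm_command(
  rows=[0,0,0,0,0,0.03,-1,0,0,0,0,0,0.06,-1,0,0,0,0,0,0.09,-1,0,0,0,0,0,0.09,-1],
)

```text
t: 8.45
ee_pos: [519.2, -219.0, 115.3]
orientation: [3.111, 0.438, 0.001]
ft_force: [-1.0, 0.8, 2.3]
width: 0.5
grasp_force: 0.9
```

Emit:
arm_command(
  rows=[0,0,0,0,0,0.03,-1,0,0,0,0,0,0.05,-1,0,0,0,0,0,0.05,-1],
)

```text
t: 8.75
ee_pos: [519.3, -219.1, 111.2]
orientation: [3.111, 0.438, 0.001]
ft_force: [-0.5, 1.7, 2.0]
width: 0.6
grasp_force: 1.2
```

Emit:
arm_command(
  rows=[0,0,0,0,0,0.02,-1,0,0,0,0,0,0.04,-1,0,0,0,0,0,0.04,-1],
)

```text
t: 9.05
ee_pos: [519.5, -219.1, 108.5]
orientation: [3.11, 0.438, 0.001]
ft_force: [-1.2, 0.8, 8.1]
width: 0.0
grasp_force: 3.9
```

Emit:
arm_command(
  rows=[0,0,0,0,0,0.02,-1,0,0,0,0,0,0.02,-1,0,0,0,0,0,0.02,-1],
)

```text
t: 9.35
ee_pos: [519.6, -219.1, 108.1]
orientation: [3.11, 0.438, 0.002]
ft_force: [-4.1, 2.8, 20.0]
width: 0.3
grasp_force: 9.7
```

The stop is reached here too, at 20 N. Retracting and checking.

Emit:
arm_command(
  rows=[0,0,0,0,0,-0.3,-1,0,0,0,0,0,-0.8,-1,0,0,0,0,0,-1,-1],
)

```text
t: 9.65
ee_pos: [520.4, -219.6, 189.1]
orientation: [3.109, 0.438, 0.005]
ft_force: [0.3, -0.5, 0.3]
width: 0.7
grasp_force: 0.0
```

Emit:
arm_command(
  rows=[0,0,0,0,0,-0.7,-1,0,0,0,0,0,-0.7,-1,0,0,0,0,0,-0.7,-1,0,0,0,0,0,-0.7,-1],
)

```text
t: 10.05
ee_pos: [518.4, -218.7, 241.3]
orientation: [-3.11, -0.438, 0.002]
ft_force: [-0.2, 0.3, -0.4]
width: -0.4
grasp_force: 0.0
```

```bash
python3 w.py w4 '(520,-219)'; python3 - <<'E'
from h import *
from workcell import ctrl
im,d=ctrl.get_image('top');p=ctrl.camera_params('top')
P=cloud(d,p['camera_matrix'],np.linalg.inv(p['world_to_cam']))
for n,u,v in(('jar',300,174),('bottle',357,103),('beaker',260,125)):print(n,P[v,u])
report(P,(485,186))
E
```

```text
10.05 [ 518.44663726 -218.71684365  241.26943073] [-3.11014465e+00 -4.37954902e-01  2.06365966e-03]
[[-0.0, -0.96, -0.28, 77.42], [1.0, -0.0, -0.0, -1.1], [-0.0, -0.28, 0.96, -143.11], [0.0, 0.0, 0.0, 1.0]]
frame ((520.4365234375, -218.68980407714844), (124.36993408203125, 116.1502456665039), 82.09488677978516) z 124.92302369844094 11649
pad mean [ 523.77180108 -218.85703902   88.31092561] 1472
jar [590.46317518  -1.93967673  53.23385842]
bottle [ 740.56468773 -159.74815131  130.51400489]
beaker [752.83244203  98.41550519   3.56396978]
frame ((484.655517578125, 186.05850219726562), (117.08920288085938, 125.31063079833984), 4.271513938903809) z 123.94118386453624 1519
pad mean [486.2289794  185.71562637  87.33248318] 186
```

Both pads are at about 88 mm and the bystanders have not moved. Handing in.

```bash
python3 -c "
from workcell import ctrl
print(ctrl.close_job())"
```

```text
the job is handed in; nothing more can be done
None
```

I pressed the round-pad lever fully down first, then the crossbar lever (both pads measured about 88 mm above the bench). The jar, bottle and beaker did not move, and I handed the job in at about 10 s; no verdict came back.

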